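# Shift the index slide under the video lens

## Robot

A 6-joint arm with a two-finger parallel gripper is mounted at the origin on the work surface. World frame = base frame: x ahead of the robot, y to its left, z up, the work surface at z = 0. Lengths are in m, angles in degrees, forces in N, time in s.
With the tool pointing down it reaches from about 0.375 to 0.9 m from the base axis. Payload 3.1 kg.
Tool frame: the origin (TCP) lies on the centre line of the jaws, within the pads' length; the fingertips stand 8 mm ahead of it and the grasp point (between the pads) lies 11 mm behind it (bot.tip_extent is the distance from the TCP to the fingertips, in m); z points along the fingers, y is the line along which they close (so a half turn about z gives the same grasp; the last joint's range is limited). The gripper opens to 87 mm and grips with 3 to 60 N. Pads are 19 mm wide; open, the fingers measure 117 mm over their backs; the gripper's body (75 mm by 190 mm) begins 51 mm behind the grasp point.
Start: joints at [64.716, 30.224, 82.088, -0, 67.689, -10.227], TCP at [0.162, 0.604, 0.231] pointing down, gripper open.
Joint ranges: [-176.69, 176.69], [-43.24, 126.21], [12.49, 139.97], [-82, 262], [0, 151.66], [-163.58, 163.58]. Speed limits (degrees/s): [159.86, 159.86, 180, 180, 180, 180].

## Interface

Orientations are given as a 3x3 rotation matrix whose columns are the frame's x, y, z axes.
In Python, from rig import bot, vision, workorder gives the robot as it stands.
- The arm moves only by the shell command python3 -m handwheel 'ROWS'. ROWS is JSON, a list of rows, each an object with "delta_rot": the turn, a rotation vector about the tool's x, y, z in rad, a list of three; "xyz": the shift along the tool's x, y, z in mm, a list of three; "hand": the closure, from -1 (fully open) to 1 (shut). A call has exactly 5 rows; each row is the pose to reach, as a shift and turn from the pose commanded when the call began, along the tool's axes at that moment; what a row does not reach only later rows make up. A row lasts 1/8 s, in which the tool goes at most 62.5 mm and 10.7 degrees, less where a joint would pass 70% of its speed; a pose out of reach is approached as far as the arm can. A call with a gripper value outside its range is refused whole. The fingers move at their own pace and stop on an object; the grip force is fixed at half the most. Time passes only in rows, so rows that repeat a pose let the fingers close, or fill a call up. It gives the time, the measured TCP pose, the force, the opening and the grip force at its end, in the units of the state.
- bot.read_state(): the state, without advancing time (a new reading comes with each control period).
- vision.capture(name): name is "scene" or "top"; returns the picture (400x640x3 uint8, red, green, blue); there is no depth.
- vision.camera_model(name): a dict with "camera_matrix" (3x3 intrinsics, pixels), "camera_from_world" (4x4, takes a point from world to camera coordinates). Camera axes: x right, y up, looking along -z (the intrinsics and any distortion apply to the point x, -y, -z); pixel columns grow to the right and rows downward; lengths in m; the calibration is good to about 2 mm. A picture is of the moment at which its call begins. camera_model takes no time and is no camera call.
- workorder.hand_in(): hands the job in; it is judged then, once.
The state is a dict: "time_s": time; "joint_positions": joint angles; "qvel": joint speeds; "tau": joint torques, N m; "position": TCP position; "tcp_rot": TCP orientation; "force": force on the tool from outside, world axes, zero at the start; "moment": the same for the moment, N m; "opening": opening from 0.0 (shut) to 1.0 (fully open); "grasp_force": force on a finger pad.
Only numpy, scipy, OpenCV 4.12 (cv2) and the standard library are available. Lean on these libraries where they do the work, as an engineer would, in place of code of your own. Each camera call takes 0.05 s, during which the arm holds its last target. There are 200 camera calls.

## Task

Bring the flange under the video lens: pull up the knob of the carriage's index plunger and turn it until it rests parked, slide the carriage over to the lens, then turn the knob back and work the carriage gently along until the pin snaps home in that station's notch. Never force the knob round or the carriage against the pin, keep the flange seated in its nest, and leave the two instruments and everything else on the bench alone.

Things in the scene. Friction and masses are not known exactly. Their poses are not given: they have to be found in the camera images.
- bed: Ivory cast bed of the shuttle slide, fixed: 300 x 460 x 20 mm. Origin on the bench, below the knob axis when the carriage is in the middle; x away from the robot, y along the steel rails, z up. The grey carriage plate, 285 (x) x 100 (y) mm with its top at z = 52 mm, slides along y; only the plunger, the grip post and the nest stand above it.
- index_bar: Steel index bar under the carriage, along the bed's y; origin and axes as the bed's; top at z = 34 mm. Its 10 mm notches take the 8 mm pin: one at y = 0, where the carriage starts locked, and one at each end station, in an adjustable strip, anywhere within 15 mm either way of y = +110 or -110 mm (not measured: find it by feel).
- carriage (a joint): Travel of the carriage along the bed's +y, m; 0 at the start, range -0.13 to 0.13. Drag about 3 N with the pin parked, about 5 N with the pin riding on the bar. The pin drops only when the carriage moves over the notch slowly (under 30 mm/s).
- index_pin (a joint): Height of the spring-loaded index pin and its knob, m: 0 = pin home in a notch, about 0.0055 = pin riding on top of the bar (the knob cannot be turned), over 0.010 = knob free to turn, about 0.0075 = parked, 0.0125 = end of stroke. The spring pushes down with 9 N at 0 to 13 N at full stroke.
- knob (a joint): Turn of the knob, rad, growing clockwise from above, no end stops: 0 (or half a turn) = cross pin over the deep slot, so the pin can drop; a quarter turn either way (1.57 or -1.57) = over the shallow rest notch, 2 mm deep, where it stays parked when let down. It falls in once within about 0.08 rad.
- knob_mid (a point): Middle of the round black knob (32 mm diameter, 26 mm high, upright axis) on top of the plunger, 45 mm above the carriage top with the pin home; rises with the pin. A pale bar on its top lies over the cross pin: along the bed's x when the pin can drop, along y when parked.
- grip_post (a point): On the axis of the black grip post for pushing the carriage (16 mm diameter, stands 54 mm above the carriage top), 6 mm below its top; 85 mm from the knob axis on the robot's side.
- nest (a point): Centre of the three-pin nest on the carriage top, 125 mm beyond the knob axis; the flange lies in it.
- part: The aluminium flange to be measured, loose in the nest: 45 mm disc 8 mm thick with a 24 mm hub, 20 mm high in all. Origin at the centre of its underside.
- lens_axis (a point): Centre of the underside of the video lens's ring light (60 mm diameter), 150 mm above the bench; its axis is upright. The head stands at the left or the right end station, on the far side, with its axis over y = +110 or -110 mm of the bed.
- video_head: Video measuring head: ivory foot 110 x 100 mm and square ivory column 350 mm high on the far side of the slide, black camera and lens overhanging the slide. Origin on the bench under the lens axis; the column is 125 mm farther from the robot.
- dial_stand: Dial comparator at the other end station: round steel column 330 mm high on a 100 mm round foot, with a white-faced dial and a thin stem down to 105 mm. Origin on the bench under the stem; the column is 110 mm farther from the robot.
- sleeve: Slotted steel sleeve of the plunger, screwed into the carriage under the knob; the knob's cross pin moves in its slots. Origin on the knob axis, on the carriage top.
- gauge_block: Bystander: steel block 30 x 9 x 35 mm on the left end of the bed.
- spare_part: Bystander: another flange, on the bench.
- cleaner: Bystander: white bottle, 48 mm diameter, 130 mm high.
- caliper: Bystander: digital caliper lying flat, 235 mm long.
- screwdriver: Bystander: screwdriver, 150 mm.
- loupe: Bystander: black eye loupe, 40 mm diameter, 42 mm high.
- setting_ring: Bystander: steel ring 38 mm across, 14 mm high, on the right end of the bed.
Not all that is in view belongs to the job. Leave any blue, pink or red look-alike of the part alone.

How it is judged:
By the outcome, as a careful person would: the job done as asked, in the order asked, and still so for the second after the job is handed in, with the robot touching nothing.
It also fails if it takes over 72 s, if anything falls off the work surface, if the arm or the gripper's body presses on something with over 40 N, if the wrist force passes 120 N, or if a joint passes its speed limit or range.

## Working session

There is one attempt and no reset: what is moved stays moved. The work goes in short steps, Python scripts to look and compute and a shell command to move; the robot and the scene stay as the last step left them, time stands still between calls to the robot, and variables do not carry over. Pictures are saved under pics/ and viewed, at most 10 in all, crops included, and the job is handed in when it is done.

```bash
mkdir -p pics; python3 - <<'E'
from rig import bot, vision, workorder
import cv2
for n in("scene","top"):
    im=vision.capture(n); cv2.imwrite(f"pics/{n}0.png",im[:,:,::-1])
    m=vision.camera_model(n); print(n,m)
s=bot.read_state(); print(s); print(bot.tip_extent)
E
```

```text
scene {'camera_matrix': array([[430.05722966,   0.        , 321.67641236],
       [  0.        , 430.05722966, 198.54590631],
       [  0.        ,   0.        ,   1.        ]]), 'camera_from_world': array([[ 0.19581491,  0.9806239 , -0.00577034, -0.13749807],
       [-0.65587522,  0.13533774,  0.74263813,  0.2892245 ],
       [ 0.72902964, -0.141635  ,  0.66966806, -1.96979415],
       [ 0.        ,  0.        ,  0.        ,  1.        ]])}
top {'camera_matrix': array([[422.68567436,   0.        , 322.92393402],
       [  0.        , 422.68567436, 199.64726515],
       [  0.        ,   0.        ,   1.        ]]), 'camera_from_world': array([[ 0.0406588 , -0.99917086, -0.00211275,  0.0108047 ],
       [ 0.97793536,  0.03936085,  0.20516616, -0.58185832],
       [-0.20491289, -0.01040795,  0.97872488, -1.13761822],
       [ 0.        ,  0.        ,  0.        ,  1.        ]])}
{'time_s': 0.1, 'joint_positions': array([ 6.47168304e+01,  3.02726134e+01,  8.21502559e+01, -1.08504411e-03,
        6.76890967e+01, -1.02245236e+01]), 'qvel': array([ 0.0397487 , -0.19624076, -0.12943382,  0.05968219,  0.06638147,
       -0.0622937 ]), 'tau': array([-4.49336994e-04, -4.40987384e+01, -1.77150679e+01,  6.34698104e-02,
        5.34866110e-02, -5.47153797e-05]), 'position': array([0.16204358, 0.60295143, 0.22967375]), 'tcp_rot': array([[-9.65662139e-01,  2.59799850e-01, -8.18770547e-04],
       [ 2.59800931e-01,  9.65660565e-01, -1.77446149e-03],
       [ 3.29649601e-04, -1.92624763e-03, -9.99998090e-01]]), 'force': array([-1.23618162,  0.03452148, -0.40062942]), 'moment': array([ 0.02405523,  0.01088072, -0.02231885]), 'grasp_force': 0.0, 'opening': 0.9979702807412713}
0.008
```

View pics/scene0.png

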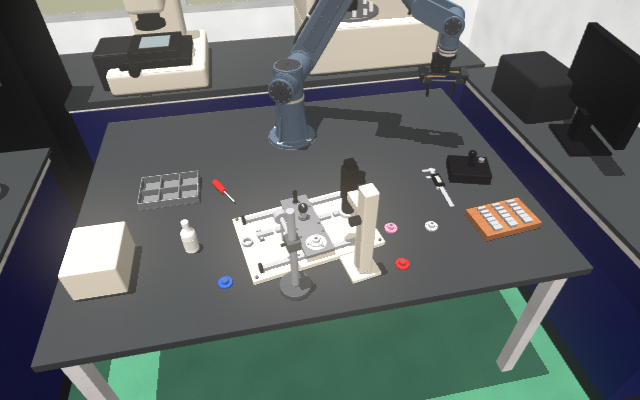

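View pics/top0.png

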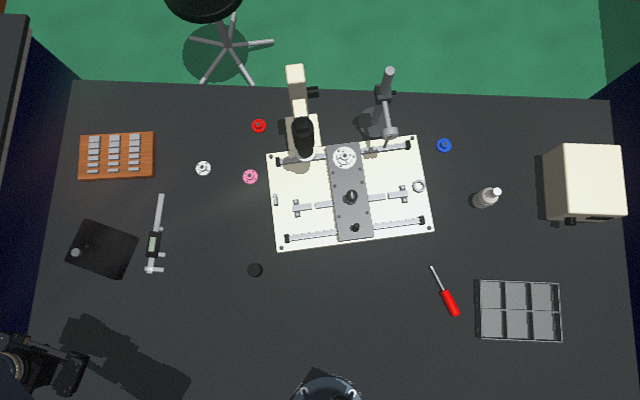

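The lens (black, top view ~(302,135)) stands at the left (+y) station and the dial at the right (~(388,130)). The knob is near (351,197), the grip post near (354,228) and the flange near (344,156). Next I'll enlarge the crops.

```bash
python3 - <<'E'
import cv2
a=cv2.imread("pics/top0.png")[110:260,250:450]; cv2.imwrite("pics/topc.png",cv2.resize(a,None,fx=4,fy=4,interpolation=cv2.INTER_CUBIC))
a=cv2.imread("pics/scene0.png")[150:300,225:425]; cv2.imwrite("pics/scenec.png",cv2.resize(a,None,fx=4,fy=4,interpolation=cv2.INTER_CUBIC))
E
```

```text
(no output)
```

View pics/topc.png

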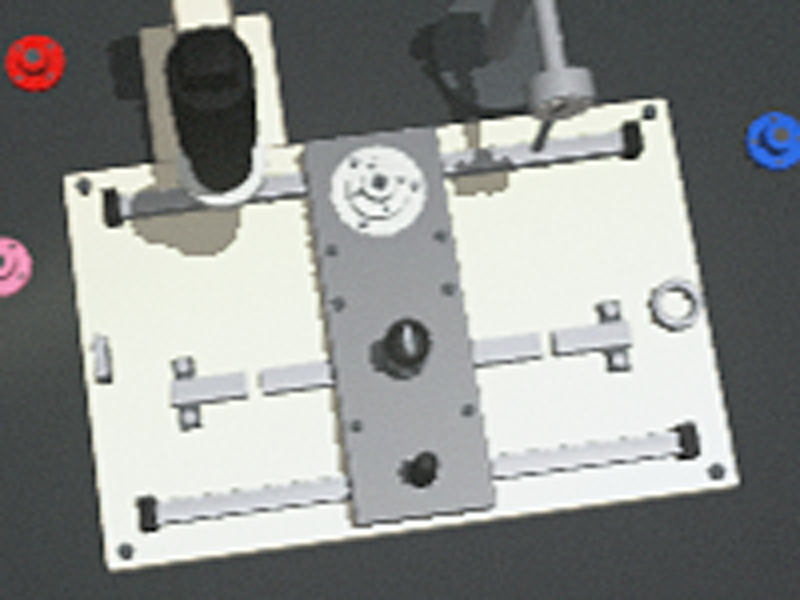

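View pics/scenec.png

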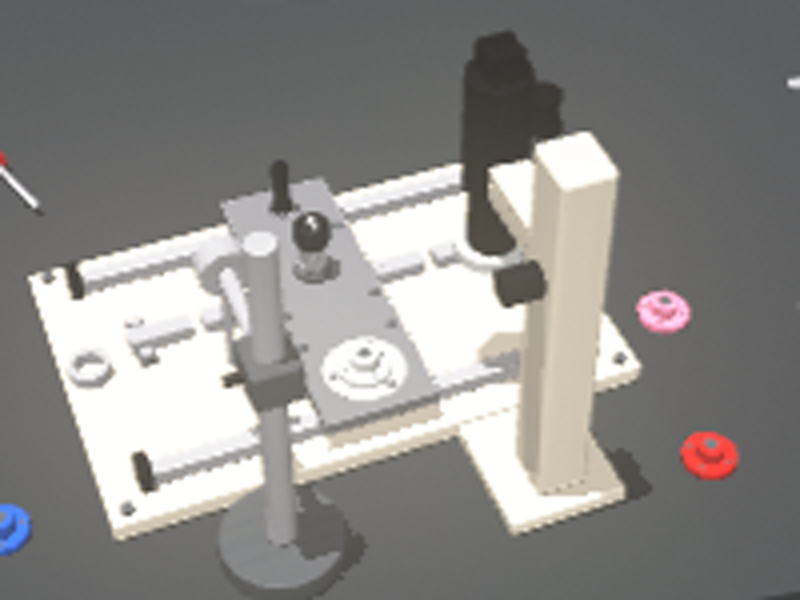

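Top crop readings: bed corners (65,175), (665,98), (740,485), (108,570); knob middle (405,347); post top (428,461); hub (380,182). Scene crop readings: knob (312,232); post top (280,166); hub (364,352). The pale bar lies along bed x, so the pin can drop.

```bash
cat > h.py <<'E'
import numpy as np
from rig import bot,vision
def proj(n,p):
    m=vision.camera_model(n); c=m["camera_from_world"]@np.append(p,1); q=m["camera_matrix"]@np.array([c[0],-c[1],-c[2]]); return q[:2]/q[2]
E
python3 - <<'E'
import numpy as np
from scipy.optimize import least_squares
from h import *
T=[("top",65,175,("c",.15,.23,.02)),("top",665,98,("c",.15,-.23,.02)),("top",740,485,("c",-.15,-.23,.02)),("top",108,570,("c",-.15,.23,.02)),
("top",405,347,(0,0,.097)),("top",428,461,(-.085,0,.106)),("top",380,182,(.125,0,.072)),
("scene",312,232,(0,0,.097)),("scene",280,166,(-.085,0,.106)),("scene",364,352,(.125,0,.072)),
("scene",30,275,("c",-.15,-.23,.02)),("scene",120,535,("c",.15,-.23,.02)),("scene",640,370,("c",.15,.23,.02))]
def res(p,full=False):
    x,y,a,d=p; r=[]
    for n,u,v,q in T:
        q=list(q)
        if q[0]=="c": q=[q[1]+d,q[2],q[3]]
        P=[x+np.cos(a)*q[0]-np.sin(a)*q[1],y+np.sin(a)*q[0]+np.cos(a)*q[1],q[2]]
        o=np.array([250,110] if n=="top" else [225,150])
        r.append(proj(n,P)-((np.array([u,v])+.5)/4-.5+o))
    return np.array(r) if full else np.ravel(r)
s=least_squares(res,[.55,-.05,.1,0],loss="soft_l1")
print(s.x,np.degrees(s.x[2])); print(res(s.x,True).round(1))
x,y,a,_=s.x
for n,q in dict(grip=(-.085,0),lens=(.125,.11),lenscar=(0,.11),gripend=(-.085,.11)).items():
    print(n,x+np.cos(a)*q[0]-np.sin(a)*q[1],y+np.sin(a)*q[0]+np.cos(a)*q[1])
E
```

```text
[ 0.58857551 -0.04378358  0.17600431  0.03047124] 10.084304355183177
[[-0.8 -0.6]
 [ 0.1 -1. ]
 [ 0.  -0.3]
 [-0.4  0.1]
 [ 0.5 -1.1]
 [-0.3  0.3]
 [-0.3 -0.1]
 [-0.2 -0.1]
 [-0.3 -0.7]
 [-0.1 -0.1]
 [-0.5 -0.1]
 [-1.8 -2. ]
 [ 0.4 -1.4]]
grip 0.5048886557828248 -0.05866682267078479
lens 0.6923837315918346 0.0864041825210649
lenscar 0.5693148337026097 0.06451705451551028
gripend 0.48562798313793676 0.049633807471733134
```

```bash
cat >> h.py <<'E'
from scipy.spatial.transform import Rotation as R
O=np.array([.5886,-.0438,0]); A=.176
B=np.array([[np.cos(A),-np.sin(A),0],[np.sin(A),np.cos(A),0],[0,0,1]])
def go(bed,yaw,s=None):
    """shift mm / rotvec, tool axes, to bed-frame target; yaw=deg of tool y from bed x"""
    s=s or bot.read_state(); M=np.array(s["tcp_rot"])
    c,t=np.cos(np.radians(yaw)),np.sin(np.radians(yaw))
    W=B@np.array([[-t,c,0],[c,t,0],[0,0,-1]]).T
    W=B@np.column_stack([[-t,c,0],[c,t,0],[0,0,-1]])
    print("shift",(M.T@(O+B@np.array(bed)-s["position"])*1000).round(1),"rot",R.from_matrix(M.T@W).as_rotvec().round(3))
def st():
    s=bot.read_state(); M=np.array(s["tcp_rot"])
    p=B.T@(s["position"]-O)*1000; y=B.T@M[:,1]
    print("t",round(s["time_s"],2),"bed mm",p.round(1),"yaw",np.degrees(np.arctan2(y[1],y[0])).round(2),"Fbed",(B.T@s["force"]).round(1),"open",round(s["opening"],3),"grip",round(s["grasp_force"],1))
def ray(n,u,v,z):
    m=vision.camera_model(n); C=m["camera_from_world"]; d=np.linalg.inv(m["camera_matrix"])@[u,v,1]
    d=C[:3,:3].T@np.array([d[0],-d[1],-d[2]]); o=-C[:3,:3].T@C[:3,3]
    return B.T@(o+d*(z-o[2])/d[2]-O)*1000
E
python3 - <<'E'
from h import *
for u,v in((247,382),(260,381),(541,345),(553,343)): print(ray("top",250+(u+.5)/4-.5,110+(v+.5)/4-.5,.034).round(1))
for u,v in((425,262),(435,255)): print(ray("scene",225+(u+.5)/4-.5,150+(v+.5)/4-.5,.034).round(1))
st(); go([-.12,.06,.2],0); go([0,0,.15],0)
E
```

```text
[1.000e-01 1.128e+02 3.400e+01]
[ -0.4 103.4  34. ]
[  -1.6 -102.1   34. ]
[  -1.3 -111.    34. ]
[ 10.7 101.2  34. ]
[  5.7 112.9  34. ]
t 0.1 bed mm [-306.7  711.4  229.7] yaw 64.86 Fbed [-1.2  0.3 -0.4] open 0.998 grip 0.0
shift [-445.8 -510.3   30.5] rot [-2.000e-03  1.000e-03  1.132e+00]
shift [-580.  -513.6   80.5] rot [-2.000e-03  1.000e-03  1.132e+00]
```

```bash
python3 -m handwheel '[{"delta_rot":[0,0,0],"xyz":[-39,-45,3],"hand":-1},{"delta_rot":[0,0,0],"xyz":[-78,-90,6],"hand":-1},{"delta_rot":[0,0,0],"xyz":[-117,-135,9],"hand":-1},{"delta_rot":[0,0,0],"xyz":[-156,-180,12],"hand":-1},{"delta_rot":[0,0,0],"xyz":[-195,-225,15],"hand":-1}]'
python3 -m handwheel '[{"delta_rot":[0,0,0],"xyz":[-39,-45,3],"hand":-1},{"delta_rot":[0,0,0],"xyz":[-78,-90,6],"hand":-1},{"delta_rot":[0,0,0],"xyz":[-117,-135,9],"hand":-1},{"delta_rot":[0,0,0],"xyz":[-156,-180,12],"hand":-1},{"delta_rot":[0,0,0],"xyz":[-195,-225,12],"hand":-1}]'
python3 -c "
from h import *
st(); go([-.1,.02,.2],0)"
```

```text
time_s: 0.72
position: [0.2927, 0.3339, 0.2154]
tcp_rot: [[-0.966, 0.259, 0.0], [0.259, 0.966, -0.0], [-0.0, -0.0, -1.0]]
force: [1.4, -0.1, 0.4]
opening: 0.996
grasp_force: 0.0
time_s: 1.35
position: [0.4224, 0.0658, 0.2033]
tcp_rot: [[-0.966, 0.26, -0.0], [0.26, 0.966, 0.0], [0.0, 0.0, -1.0]]
force: [0.9, 0.7, 0.5]
opening: 1.002
grasp_force: 0.0
t 1.35 bed mm [-144.5  137.   203.3] yaw 64.84 Fbed [1.  0.5 0.5] open 1.002 grip 0.0
shift [-90.  -87.    3.3] rot [-0.000e+00 -1.000e-03  1.132e+00]
```

```bash
python3 -m handwheel '[{"delta_rot":[0,0,0.17],"xyz":[-18,-18,0],"hand":-0.2},{"delta_rot":[0,0,0.34],"xyz":[-36,-36,0],"hand":-0.2},{"delta_rot":[0,0,0.51],"xyz":[-54,-54,1],"hand":-0.2},{"delta_rot":[0,0,0.68],"xyz":[-72,-72,2],"hand":-0.2},{"delta_rot":[0,0,0.85],"xyz":[-90,-87,3],"hand":-0.2}]' | head -1
python3 -c "
from h import *
st(); go([0,0,.15],0)"
```

```text
time_s: 1.98
t 1.98 bed mm [-100.    21.1  200.2] yaw 15.81 Fbed [-0.3 -0.8  0.4] open 0.614 grip 0.0
shift [-47.6  90.5  50.2] rot [-0.001 -0.     0.276]
```

```bash
python3 -m handwheel '[{"delta_rot":[0,0,0.1],"xyz":[-12,22,8],"hand":-0.2},{"delta_rot":[0,0,0.2],"xyz":[-24,45,20],"hand":-0.2},{"delta_rot":[0,0,0.276],"xyz":[-36,68,35],"hand":-0.2},{"delta_rot":[0,0,0.276],"xyz":[-47.6,90.5,50],"hand":-0.2},{"delta_rot":[0,0,0.276],"xyz":[-47.6,90.5,50],"hand":-0.2}]' | head -1
python3 - <<'E'
from h import *
import cv2
st(); go([0,0,.088],0)
for n,(x,y) in dict(top=(270,120),scene=(250,130)).items():
    im=vision.capture(n)[y:y+150,x:x+130,::-1]; cv2.imwrite(f"pics/{n}1.png",cv2.resize(im,None,fx=4,fy=4,interpolation=cv2.INTER_CUBIC))
a=[cv2.imread(f"pics/{n}1.png") for n in("top","scene")]
c=cv2.resize(cv2.hconcat(a),(800,462)); cv2.imwrite("pics/both1.png",c)
E
```

```text
time_s: 2.6
t 2.6 bed mm [  0.7   1.3 149. ] yaw 0.36 Fbed [-0.5 -0.1 -0.2] open 0.598 grip 0.0
shift [-1.3 -0.6 61. ] rot [-0.002 -0.001  0.006]
```

View pics/both1.png

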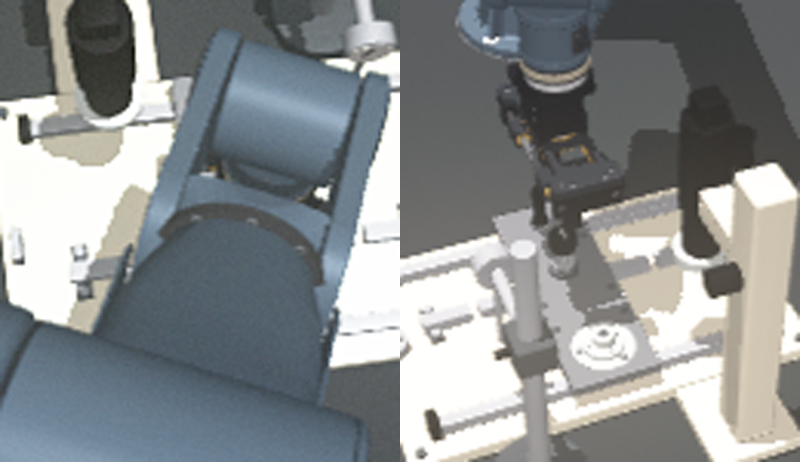

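The scene half shows the fingers straddling the knob (~(562,240)) along the bed's x. In the top half the arm hides the knob. I'll lower with a force check at the end.

```bash
python3 -m handwheel '[{"delta_rot":[0,0,0.006],"xyz":[-1.3,-0.6,12],"hand":-0.2},{"delta_rot":[0,0,0.006],"xyz":[-1.3,-0.6,26],"hand":-0.2},{"delta_rot":[0,0,0.006],"xyz":[-1.3,-0.6,41],"hand":-0.2},{"delta_rot":[0,0,0.006],"xyz":[-1.3,-0.6,54],"hand":-0.2},{"delta_rot":[0,0,0.006],"xyz":[-1.3,-0.6,61],"hand":-0.2}]' | head -1
python3 -c "
from h import *
st()"
python3 -m handwheel '[{"delta_rot":[0,0,0],"xyz":[0,0,0],"hand":0.05},{"delta_rot":[0,0,0],"xyz":[0,0,0],"hand":0.12},{"delta_rot":[0,0,0],"xyz":[0,0,0],"hand":0.18},{"delta_rot":[0,0,0],"xyz":[0,0,0],"hand":0.22},{"delta_rot":[0,0,0],"xyz":[0,0,0],"hand":0.24}]' | head -1
python3 -c "
from h import *
st()"
```

```text
time_s: 3.32
t 3.33 bed mm [-0.9  0.3 88.2] yaw -0.0 Fbed [-0.1 -0.4  0.4] open 0.599 grip 0.0
time_s: 3.95
t 3.95 bed mm [ 0.1 -0.1 89.9] yaw -0.01 Fbed [0.8 0.8 0.6] open 0.386 grip 0.5
```

```bash
python3 -m handwheel '[{"delta_rot":[0,0,0],"xyz":[0,0,0],"hand":0.3},{"delta_rot":[0,0,0],"xyz":[0,0,0],"hand":0.4},{"delta_rot":[0,0,0],"xyz":[0,0,0],"hand":1},{"delta_rot":[0,0,0],"xyz":[0,0,0],"hand":1},{"delta_rot":[0,0,0],"xyz":[0,0,0],"hand":1}]' | head -1
python3 -c "
from h import *
st()"
```

```text
time_s: 4.58
t 4.58 bed mm [ 0.8 -0.2 90. ] yaw -0.01 Fbed [5.2 1.2 1. ] open 0.359 grip 30.0
```

```bash
python3 -m handwheel '[{"delta_rot":[0,0,0],"xyz":[0,0.4,-3],"hand":1},{"delta_rot":[0,0,0],"xyz":[0,0.8,-6],"hand":1},{"delta_rot":[0,0,0],"xyz":[0,0.8,-9],"hand":1},{"delta_rot":[0,0,0],"xyz":[0,0.8,-11.2],"hand":1},{"delta_rot":[0,0,0],"xyz":[0,0.8,-11.4],"hand":1}]' | head -1
python3 -c "
from h import *
st()"
```

```text
time_s: 5.2
t 5.2 bed mm [ 0.7 -0.  98.8] yaw -0.02 Fbed [  7.5  -0.6 -14.2] open 0.361 grip 30.0
```

```bash
python3 -m handwheel '[{"delta_rot":[0,0,0],"xyz":[0,0,0],"hand":1},{"delta_rot":[0,0,0],"xyz":[0,0,0],"hand":1},{"delta_rot":[0,0,0],"xyz":[0,0,0],"hand":1},{"delta_rot":[0,0,0],"xyz":[0,0,-0.5],"hand":1},{"delta_rot":[0,0,0],"xyz":[0,0,-0.5],"hand":1}]' | head -1
python3 - <<'E'
from h import *
import cv2
st()
im=vision.capture("scene")[170:240,265:345,::-1]; cv2.imwrite("pics/k2.png",cv2.resize(im,None,fx=7,fy=7,interpolation=cv2.INTER_CUBIC))
E
```

```text
time_s: 5.82
t 5.83 bed mm [ 0.7 -0.1 99.2] yaw -0.02 Fbed [  7.4  -0.  -12.9] open 0.356 grip 30.0
```

View pics/k2.png

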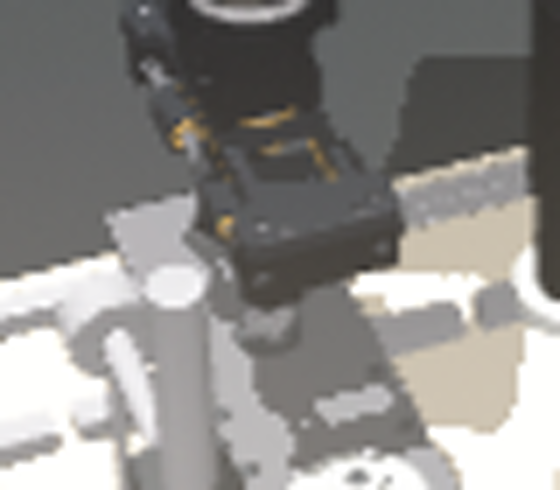

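The picture is too coarse to show the pin height, so I'll go by z and force: about 9.2 mm now, and I want about 11.3.

```bash
python3 -m handwheel '[{"delta_rot":[0,0,0],"xyz":[0,0.3,-1],"hand":1},{"delta_rot":[0,0,0],"xyz":[0,0.5,-1.8],"hand":1},{"delta_rot":[0,0,0],"xyz":[0,0.5,-2.1],"hand":1},{"delta_rot":[0,0,0],"xyz":[0,0.5,-2.1],"hand":1},{"delta_rot":[0,0,0],"xyz":[0,0.5,-2.1],"hand":1}]' | head -1
python3 -c "
from h import *
st()"
```

```text
time_s: 6.5
t 6.5 bed mm [ 8.00e-01 -1.00e-01  1.01e+02] yaw -0.02 Fbed [  6.4  -0.8 -14.2] open 0.361 grip 30.0
```

```bash
python3 -m handwheel '[{"delta_rot":[0,0,0.03],"xyz":[0,0,0],"hand":1},{"delta_rot":[0,0,0.06],"xyz":[0,0,0],"hand":1},{"delta_rot":[0,0,0.1],"xyz":[0,0,0],"hand":1},{"delta_rot":[0,0,0.1],"xyz":[0,0,0],"hand":1},{"delta_rot":[0,0,0.1],"xyz":[0,0,0],"hand":1}]' | head -1
python3 -c "
from h import *
st(); print(bot.read_state()['moment'])"
```

```text
time_s: 7.12
t 7.12 bed mm [  0.8  -0.  101. ] yaw -5.75 Fbed [  7.4  -0.3 -14. ] open 0.361 grip 30.0
[-0.01505002 -1.28332935 -0.01629411]
```

```bash
python3 -m handwheel '[{"delta_rot":[0,0,0.12],"xyz":[0,0,0],"hand":1},{"delta_rot":[0,0,0.26],"xyz":[0,0,0],"hand":1},{"delta_rot":[0,0,0.42],"xyz":[0,0,0],"hand":1},{"delta_rot":[0,0,0.57],"xyz":[0,0,0],"hand":1},{"delta_rot":[0,0,0.7],"xyz":[0,0,0],"hand":1}]' | head -1
python3 -c "
from h import *
st(); print(bot.read_state()['moment'])"
python3 -m handwheel '[{"delta_rot":[0,0,0.13],"xyz":[0,0,0],"hand":1},{"delta_rot":[0,0,0.3],"xyz":[0,0,0],"hand":1},{"delta_rot":[0,0,0.47],"xyz":[0,0,0],"hand":1},{"delta_rot":[0,0,0.62],"xyz":[0,0,0],"hand":1},{"delta_rot":[0,0,0.76],"xyz":[0,0,0],"hand":1}]' | head -1
python3 -c "
from h import *
st(); print(bot.read_state()['moment'])"
```

```text
time_s: 7.75
t 7.75 bed mm [ 6.000e-01 -1.000e-01  1.009e+02] yaw -46.1 Fbed [  6.6  -0.8 -14.2] open 0.358 grip 30.0
[-0.11446836 -1.0972206  -0.00407565]
time_s: 8.38
t 8.38 bed mm [5.000e-01 1.000e-01 1.009e+02] yaw -89.66 Fbed [  7.   -0.1 -14.3] open 0.357 grip 30.0
[-0.00535991 -1.05321116  0.01256704]
```

```bash
python3 -m handwheel '[{"delta_rot":[0,0,0],"xyz":[0,0,1.5],"hand":1},{"delta_rot":[0,0,0],"xyz":[0,0,3],"hand":1},{"delta_rot":[0,0,0],"xyz":[0,0,4.5],"hand":1},{"delta_rot":[0,0,0],"xyz":[0,0,5.5],"hand":1},{"delta_rot":[0,0,0],"xyz":[0,0,5.5],"hand":1}]' | head -1
python3 -c "
from h import *
st(); print(bot.read_state()['moment'])"
```

```text
time_s: 9.0
t 9.0 bed mm [ 0.6  0.1 97.7] yaw -89.38 Fbed [ 3.3  0.9 -5.9] open 0.36 grip 30.0
[ 0.04094021 -0.59823229 -0.00552866]
```

```bash
python3 -m handwheel '[{"delta_rot":[0,0,0],"xyz":[0,0,1],"hand":1},{"delta_rot":[0,0,0],"xyz":[0,-2,1],"hand":1},{"delta_rot":[0,0,0],"xyz":[0,-6,1],"hand":1},{"delta_rot":[0,0,0],"xyz":[0,-11,1],"hand":1},{"delta_rot":[0,0,0],"xyz":[0,-17,1],"hand":1}]' | head -1
python3 -c "
from h import *
st(); print(bot.read_state()['moment'])"
```

```text
time_s: 9.62
t 9.62 bed mm [ 0.8 17.1 97.4] yaw -89.38 Fbed [ 1.1 -4.   2.9] open 0.36 grip 30.0
[-0.68518258 -0.18195448  0.05105112]
```

Sliding freely: about 4 N drag, still parked at height.

```bash
python3 -m handwheel '[{"delta_rot":[0,0,0],"xyz":[0,-7,0],"hand":1},{"delta_rot":[0,0,0],"xyz":[0,-15,0],"hand":1},{"delta_rot":[0,0,0],"xyz":[0,-23,0],"hand":1},{"delta_rot":[0,0,0],"xyz":[0,-31,0],"hand":1},{"delta_rot":[0,0,0],"xyz":[0,-39,0],"hand":1}]' | head -1
python3 -c "
from h import *
st()"
python3 -m handwheel '[{"delta_rot":[0,0,0],"xyz":[0,-8,0],"hand":1},{"delta_rot":[0,0,0],"xyz":[0,-16,0],"hand":1},{"delta_rot":[0,0,0],"xyz":[0,-24,0],"hand":1},{"delta_rot":[0,0,0],"xyz":[0,-29,0],"hand":1},{"delta_rot":[0,0,0],"xyz":[0,-32,0],"hand":1}]' | head -1
python3 -c "
from h import *
st()"
```

```text
time_s: 10.25
t 10.25 bed mm [ 0.7 56.6 97.3] yaw -89.38 Fbed [ 2.6 -4.3  3.9] open 0.358 grip 30.0
time_s: 10.88
t 10.88 bed mm [ 0.6 88.6 97.3] yaw -89.38 Fbed [ 3.  -3.6  5.2] open 0.358 grip 30.0
```

```bash
python3 -m handwheel '[{"delta_rot":[0,0,0],"xyz":[0,0,0],"hand":0.2},{"delta_rot":[0,0,0],"xyz":[0,0,0],"hand":0},{"delta_rot":[0,0,0],"xyz":[0,0,0],"hand":-0.2},{"delta_rot":[0,0,0],"xyz":[0,0,0],"hand":-0.2},{"delta_rot":[0,0,0],"xyz":[0,0,0],"hand":-0.2}]' | head -1
python3 -c "
from h import *
st()"
python3 -m handwheel '[{"delta_rot":[0,0,0.12],"xyz":[0,0,0],"hand":-0.2},{"delta_rot":[0,0,0.26],"xyz":[0,0,0],"hand":-0.2},{"delta_rot":[0,0,0.4],"xyz":[0,0,0],"hand":-0.2},{"delta_rot":[0,0,0.54],"xyz":[0,0,0],"hand":-0.2},{"delta_rot":[0,0,0.61],"xyz":[0,0,0],"hand":-0.2}]' | head -1
python3 - <<'E'
from h import *
import cv2
st(); go([.0008,.0886,.0965],-125)
im=vision.capture("scene")[120:270,240:440,::-1]; cv2.imwrite("pics/s3.png",cv2.resize(im,None,fx=4,fy=4,interpolation=cv2.INTER_CUBIC))
E
```

```text
time_s: 11.5
t 11.5 bed mm [-0.3 88.2 96.9] yaw -89.39 Fbed [-0.9 -1.3 -0.7] open 0.594 grip 0.0
time_s: 12.12
t 12.12 bed mm [-0.1 88.  97. ] yaw -124.5 Fbed [ 0.4 -0.3 -0.3] open 0.599 grip 0.0
shift [ 0.4 -1.   0.5] rot [0.    0.    0.009]
```

View pics/s3.png

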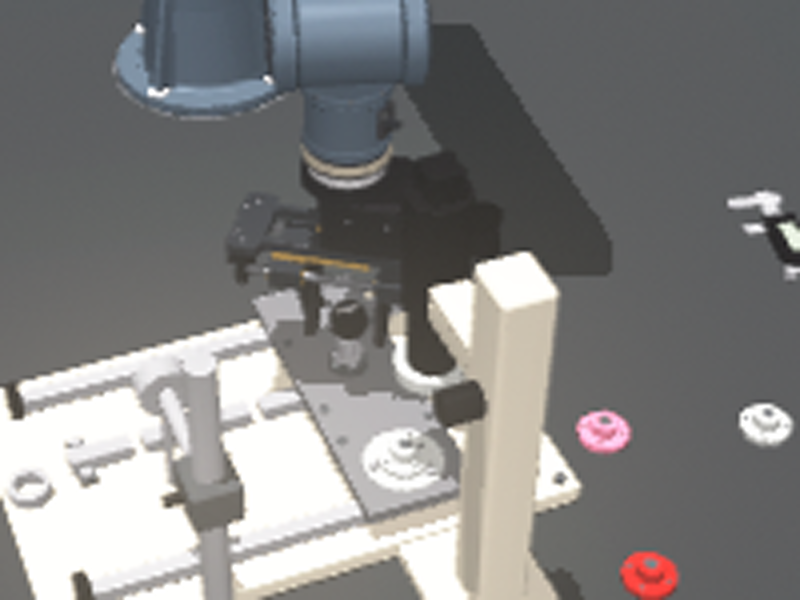

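The knob (~(348,318)) stands raised between the open fingers and the flange (~(405,455)) is seated. The hand is clear of the lens. Now I regrip, lift about 3.5 mm and turn back.

```bash
python3 -m handwheel '[{"delta_rot":[0,0,0.009],"xyz":[0.4,-0.7,0],"hand":0.05},{"delta_rot":[0,0,0.009],"xyz":[0.4,-0.7,0],"hand":0.18},{"delta_rot":[0,0,0.009],"xyz":[0.4,-0.7,0],"hand":0.26},{"delta_rot":[0,0,0.009],"xyz":[0.4,-0.7,0],"hand":0.5},{"delta_rot":[0,0,0.009],"xyz":[0.4,-0.7,0],"hand":1}]' | head -1
python3 -m handwheel '[{"delta_rot":[0,0,0],"xyz":[0,0,0],"hand":1},{"delta_rot":[0,0,0],"xyz":[0,0,0],"hand":1},{"delta_rot":[0,0,0],"xyz":[0,0,-1.5],"hand":1},{"delta_rot":[0,0,0],"xyz":[0,0,-3.5],"hand":1},{"delta_rot":[0,0,0],"xyz":[0,0,-5.5],"hand":1}]' | head -1
python3 -c "
from h import *
st()"
```

```text
time_s: 12.8
time_s: 13.42
t 13.43 bed mm [  0.8  88.7 100.9] yaw -124.87 Fbed [  4.5   1.9 -14.3] open 0.36 grip 30.0
```

```bash
python3 -m handwheel '[{"delta_rot":[0,0,0],"xyz":[0,0,0],"hand":1},{"delta_rot":[0,0,-0.03],"xyz":[0,0,0],"hand":1},{"delta_rot":[0,0,-0.07],"xyz":[0,0,0],"hand":1},{"delta_rot":[0,0,-0.1],"xyz":[0,0,0],"hand":1},{"delta_rot":[0,0,-0.1],"xyz":[0,0,0],"hand":1}]' | head -1
python3 -c "
from h import *
st(); print(bot.read_state()['moment'])"
```

```text
time_s: 14.05
t 14.05 bed mm [  0.8  88.7 100.8] yaw -119.13 Fbed [  5.6   1.4 -14.6] open 0.355 grip 30.0
[ 0.44701048 -0.69211359  0.04394592]
```

Turning freely; carrying on with the rest.

```bash
python3 -m handwheel '[{"delta_rot":[0,0,-0.12],"xyz":[0,0,0],"hand":1},{"delta_rot":[0,0,-0.26],"xyz":[0,0,0],"hand":1},{"delta_rot":[0,0,-0.42],"xyz":[0,0,0],"hand":1},{"delta_rot":[0,0,-0.57],"xyz":[0,0,0],"hand":1},{"delta_rot":[0,0,-0.7],"xyz":[0,0,0],"hand":1}]' | head -1
python3 -m handwheel '[{"delta_rot":[0,0,-0.13],"xyz":[0,0,0],"hand":1},{"delta_rot":[0,0,-0.3],"xyz":[0,0,0],"hand":1},{"delta_rot":[0,0,-0.47],"xyz":[0,0,0],"hand":1},{"delta_rot":[0,0,-0.64],"xyz":[0,0,0],"hand":1},{"delta_rot":[0,0,-0.77],"xyz":[0,0,0],"hand":1}]' | head -1
python3 -c "
from h import *
st(); print(bot.read_state()['moment'])"
python3 -m handwheel '[{"delta_rot":[0,0,0],"xyz":[0,0,2],"hand":1},{"delta_rot":[0,0,0],"xyz":[0,0,4],"hand":1},{"delta_rot":[0,0,0],"xyz":[0,0,6],"hand":1},{"delta_rot":[0,0,0],"xyz":[0,0,7.5],"hand":1},{"delta_rot":[0,0,0],"xyz":[0,0,7.5],"hand":1}]' | head -1
python3 -c "
from h import *
st(); print(bot.read_state()['moment'])"
```

```text
time_s: 14.68
time_s: 15.3
t 15.3 bed mm [  0.8  88.7 100.8] yaw -34.66 Fbed [  5.5   2.  -13.4] open 0.359 grip 30.0
[ 0.39203317 -0.82902515 -0.03981331]
time_s: 15.92
t 15.93 bed mm [ 0.9 88.7 95.2] yaw -34.9 Fbed [ 3.8  3.9 -5.1] open 0.356 grip 30.0
[ 0.55278283 -0.33985707  0.05126444]
```

The pin now rides on the bar (h≈5.6). I'll release the knob, rise and go to the grip post.

```bash
python3 -m handwheel '[{"delta_rot":[0,0,0],"xyz":[0,0,0.5],"hand":0.22},{"delta_rot":[0,0,0],"xyz":[0,0,0.5],"hand":0},{"delta_rot":[0,0,0],"xyz":[0,0,0.5],"hand":-0.2},{"delta_rot":[0,0,0],"xyz":[0,0,0.5],"hand":-0.2},{"delta_rot":[0,0,0],"xyz":[0,0,-10],"hand":-0.2}]' | head -1
python3 -m handwheel '[{"delta_rot":[0,0,0],"xyz":[0,0,-15],"hand":-0.2},{"delta_rot":[0,0,0],"xyz":[0,0,-30],"hand":-0.2},{"delta_rot":[0,0,0],"xyz":[0,0,-40],"hand":-0.2},{"delta_rot":[0,0,0],"xyz":[0,0,-45],"hand":-0.2},{"delta_rot":[0,0,0],"xyz":[0,0,-45],"hand":-0.2}]' | head -1
python3 -c "
from h import *
st(); go([-.0845,.0887,.145],-90)"
```

```text
time_s: 16.55
time_s: 17.18
t 17.18 bed mm [  0.8  88.4 150.5] yaw -34.89 Fbed [-0.4  0.4 -0.6] open 0.6 grip 0.0
shift [-48.6 -70.2   5.4] rot [ 0.001 -0.001  0.962]
```

```bash
python3 -m handwheel '[{"delta_rot":[0,0,0],"xyz":[-9,-14,0],"hand":-0.1},{"delta_rot":[0,0,0.15],"xyz":[-20,-28,0],"hand":-0.1},{"delta_rot":[0,0,0.32],"xyz":[-30,-42,0],"hand":-0.1},{"delta_rot":[0,0,0.49],"xyz":[-40,-56,2],"hand":-0.1},{"delta_rot":[0,0,0.66],"xyz":[-48.6,-70.2,5],"hand":-0.1}]' | head -1
python3 -c "
from h import *
st(); go([-.0845,.0887,.145],-90)"
python3 -m handwheel '[{"delta_rot":[0,0,0.15],"xyz":[0,0,0],"hand":-0.1},{"delta_rot":[0,0,0.302],"xyz":[0,0,0],"hand":-0.1},{"delta_rot":[0,0,0.302],"xyz":[0,0,0],"hand":-0.1},{"delta_rot":[0,0,0.302],"xyz":[0,0,0],"hand":-0.1},{"delta_rot":[0,0,0.302],"xyz":[0,0,0],"hand":-0.1}]' | head -1
python3 - <<'E'
from h import *
import cv2
st(); go([-.0845,.0887,.09],-90)
im=vision.capture("scene")[120:270,240:440,::-1]; cv2.imwrite("pics/s4.png",cv2.resize(im,None,fx=4,fy=4,interpolation=cv2.INTER_CUBIC))
E
```

```text
time_s: 17.8
t 17.8 bed mm [-85.6  88.8 144.6] yaw -73.04 Fbed [-0.3 -0.1  0.4] open 0.552 grip 0.0
shift [ 1.   0.4 -0.4] rot [-0.     0.001  0.296]
time_s: 18.42
t 18.43 bed mm [-84.7  88.7 144.9] yaw -89.94 Fbed [-0.1 -0.1  0.5] open 0.551 grip 0.0
shift [ 0.2  0.  54.9] rot [-0.     0.     0.001]
```

View pics/s4.png

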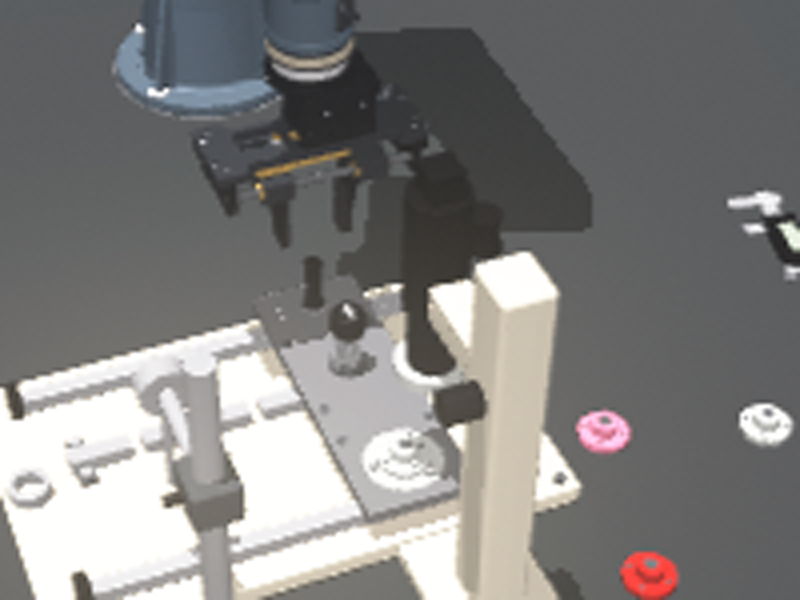

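The fingers are centred over the post (~(313,275)) and the knob's pale bar is back along x. I'll descend and close softly on the post.

```bash
python3 -m handwheel '[{"delta_rot":[0,0,0],"xyz":[0,0,12],"hand":-0.1},{"delta_rot":[0,0,0],"xyz":[0,0,26],"hand":-0.1},{"delta_rot":[0,0,0],"xyz":[0,0,40],"hand":-0.1},{"delta_rot":[0,0,0],"xyz":[0,0,50],"hand":-0.1},{"delta_rot":[0,0,0],"xyz":[0,0,55],"hand":-0.1}]' | head -1
python3 -m handwheel '[{"delta_rot":[0,0,0],"xyz":[0,0,0],"hand":0.2},{"delta_rot":[0,0,0],"xyz":[0,0,0],"hand":0.4},{"delta_rot":[0,0,0],"xyz":[0,0,0],"hand":0.5},{"delta_rot":[0,0,0],"xyz":[0,0,0],"hand":0.55},{"delta_rot":[0,0,0],"xyz":[0,0,0],"hand":0.58}]' | head -1
python3 -m handwheel '[{"delta_rot":[0,0,0],"xyz":[0,0,0],"hand":0.6},{"delta_rot":[0,0,0],"xyz":[0,0,0],"hand":0.62},{"delta_rot":[0,0,0],"xyz":[0,0,0],"hand":0.64},{"delta_rot":[0,0,0],"xyz":[0,0,0],"hand":0.8},{"delta_rot":[0,0,0],"xyz":[0,0,0],"hand":1}]' | head -1
python3 -c "
from h import *
st()"
```

```text
time_s: 19.1
time_s: 19.73
time_s: 20.35
t 20.35 bed mm [-84.7  88.8  90. ] yaw -90.01 Fbed [-0.2  0.4  0.4] open 0.177 grip 30.0
```

Gripped. Now I work along +y slowly, at about 12 mm/s.

```bash
python3 -m handwheel '[{"delta_rot":[0,0,0],"xyz":[0,-1,0],"hand":1},{"delta_rot":[0,0,0],"xyz":[0,-2.5,0],"hand":1},{"delta_rot":[0,0,0],"xyz":[0,-4,0],"hand":1},{"delta_rot":[0,0,0],"xyz":[0,-5.5,0],"hand":1},{"delta_rot":[0,0,0],"xyz":[0,-7,0],"hand":1}]' | head -1
python3 -c "
from h import *
st()"
python3 -m handwheel '[{"delta_rot":[0,0,0],"xyz":[0,-1.2,0],"hand":1},{"delta_rot":[0,0,0],"xyz":[0,-2.4,0],"hand":1},{"delta_rot":[0,0,0],"xyz":[0,-3.6,0],"hand":1},{"delta_rot":[0,0,0],"xyz":[0,-4.8,0],"hand":1},{"delta_rot":[0,0,0],"xyz":[0,-6,0],"hand":1}]' | head -1
python3 -c "
from h import *
st()"
```

```text
time_s: 20.98
t 20.98 bed mm [-84.7  95.7  90.1] yaw -90.01 Fbed [-1.7 -5.  -0.1] open 0.174 grip 30.0
time_s: 21.6
t 21.6 bed mm [-84.7 101.8  90. ] yaw -90.01 Fbed [-0.1 -4.3 -1.4] open 0.172 grip 30.0
```

Now 2.5 mm steps, checking force between them.

```bash
python3 -m handwheel '[{"delta_rot":[0,0,0],"xyz":[0,-0.5,0],"hand":1},{"delta_rot":[0,0,0],"xyz":[0,-1,0],"hand":1},{"delta_rot":[0,0,0],"xyz":[0,-1.5,0],"hand":1},{"delta_rot":[0,0,0],"xyz":[0,-2,0],"hand":1},{"delta_rot":[0,0,0],"xyz":[0,-2.5,0],"hand":1}]' | head -1
python3 -c "
from h import *
st()"
```

```text
time_s: 22.22
t 22.23 bed mm [-84.7 104.2  90. ] yaw -90.02 Fbed [-0.6 -3.6 -0.9] open 0.174 grip 30.0
```

```bash
python3 -m handwheel '[{"delta_rot":[0,0,0],"xyz":[0,-0.5,0],"hand":1},{"delta_rot":[0,0,0],"xyz":[0,-1,0],"hand":1},{"delta_rot":[0,0,0],"xyz":[0,-1.5,0],"hand":1},{"delta_rot":[0,0,0],"xyz":[0,-2,0],"hand":1},{"delta_rot":[0,0,0],"xyz":[0,-2,0],"hand":1}]' | head -1
python3 -c "
from h import *
st()"
```

```text
time_s: 22.85
t 22.85 bed mm [-84.7 106.7  90. ] yaw -90.03 Fbed [ 0.9 -1.  -1.3] open 0.171 grip 30.0
```

```bash
python3 -m handwheel '[{"delta_rot":[0,0,0],"xyz":[0,-0.3,0],"hand":1},{"delta_rot":[0,0,0],"xyz":[0,-0.6,0],"hand":1},{"delta_rot":[0,0,0],"xyz":[0,-0.9,0],"hand":1},{"delta_rot":[0,0,0],"xyz":[0,-1.2,0],"hand":1},{"delta_rot":[0,0,0],"xyz":[0,-1.2,0],"hand":1}]' | head -1
python3 -c "
from h import *
st()"
```

```text
time_s: 23.48
t 23.48 bed mm [-84.7 107.4  90. ] yaw -90.01 Fbed [-0.4 -2.5 -1.2] open 0.178 grip 30.0
```

```bash
python3 -m handwheel '[{"delta_rot":[0,0,0],"xyz":[0,-0.3,0],"hand":1},{"delta_rot":[0,0,0],"xyz":[0,-0.6,0],"hand":1},{"delta_rot":[0,0,0],"xyz":[0,-0.9,0],"hand":1},{"delta_rot":[0,0,0],"xyz":[0,-1.2,0],"hand":1},{"delta_rot":[0,0,0],"xyz":[0,-1.2,0],"hand":1}]' | head -1
python3 -c "
from h import *
st()"
```

```text
time_s: 24.1
t 24.1 bed mm [-84.7 108.7  90. ] yaw -90.01 Fbed [-0.6 -2.7 -1.9] open 0.175 grip 30.0
```

```bash
python3 -m handwheel '[{"delta_rot":[0,0,0],"xyz":[0,-0.3,0],"hand":1},{"delta_rot":[0,0,0],"xyz":[0,-0.6,0],"hand":1},{"delta_rot":[0,0,0],"xyz":[0,-0.9,0],"hand":1},{"delta_rot":[0,0,0],"xyz":[0,-1.2,0],"hand":1},{"delta_rot":[0,0,0],"xyz":[0,-1.2,0],"hand":1}]' | head -1
python3 -c "
from h import *
st()"
```

```text
time_s: 24.72
t 24.73 bed mm [-84.7 108.9  90.1] yaw -89.97 Fbed [-1.5 -7.3 -1.9] open 0.173 grip 30.0
```

Contact is felt at 108.9 mm: force is up and motion has stopped. I'll back off to mid-play and look.

```bash
python3 -m handwheel '[{"delta_rot":[0,0,0],"xyz":[0,0.5,0],"hand":1},{"delta_rot":[0,0,0],"xyz":[0,1,0],"hand":1},{"delta_rot":[0,0,0],"xyz":[0,1.5,0],"hand":1},{"delta_rot":[0,0,0],"xyz":[0,1.8,0],"hand":1},{"delta_rot":[0,0,0],"xyz":[0,1.8,0],"hand":1}]' | head -1
python3 - <<'E'
from h import *
import cv2
st()
im=vision.capture("scene"); cv2.imwrite("pics/full5.png",im[:,:,::-1])
a=cv2.imread("pics/full5.png")[170:240,290:360]
# expected image row of knob middle for h=0 / 5.5 mm
for h in(0,.0055):
    P=O+B@np.array([0,.108,.097+h]); print(h,proj("scene",P).round(1))
b=cv2.imread("pics/scene0.png")[180:230,275:325]; 
c=cv2.hconcat([cv2.resize(b,(400,400),interpolation=cv2.INTER_CUBIC),cv2.resize(im[185:235,305:355,::-1],(400,400),interpolation=cv2.INTER_CUBIC)])
cv2.imwrite("pics/k5.png",c)
E
```

```text
time_s: 25.35
t 25.35 bed mm [-84.7 108.7  90.1] yaw -90.04 Fbed [ 0.8  1.3 -1.2] open 0.173 grip 30.0
0 [331.7 199.7]
0.0055 [331.7 198.5]
```

View pics/k5.png

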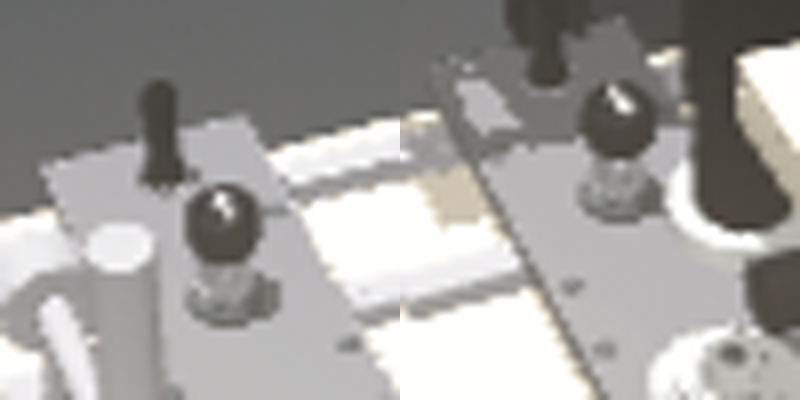

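The knob seems down (knob-to-sleeve height about as at the start, left half), but the pixels are marginal. I'll check by feel on the other side.

```bash
python3 -m handwheel '[{"delta_rot":[0,0,0],"xyz":[0,0.4,0],"hand":1},{"delta_rot":[0,0,0],"xyz":[0,0.8,0],"hand":1},{"delta_rot":[0,0,0],"xyz":[0,1.2,0],"hand":1},{"delta_rot":[0,0,0],"xyz":[0,1.2,0],"hand":1},{"delta_rot":[0,0,0],"xyz":[0,1.2,0],"hand":1}]' | head -1
python3 -c "
from h import *
st()"
```

```text
time_s: 26.02
t 26.02 bed mm [-84.7 106.8  90. ] yaw -90.01 Fbed [ 1.2  2.5 -0.9] open 0.174 grip 30.0
```

```bash
python3 -m handwheel '[{"delta_rot":[0,0,0],"xyz":[0,0.4,0],"hand":1},{"delta_rot":[0,0,0],"xyz":[0,0.8,0],"hand":1},{"delta_rot":[0,0,0],"xyz":[0,1,0],"hand":1},{"delta_rot":[0,0,0],"xyz":[0,1,0],"hand":1},{"delta_rot":[0,0,0],"xyz":[0,1,0],"hand":1}]' | head -1
python3 -c "
from h import *
st()"
```

```text
time_s: 26.65
t 26.65 bed mm [-84.7 106.5  90. ] yaw -90.05 Fbed [ 0.6  5.5 -0.6] open 0.178 grip 30.0
```

```bash
python3 -m handwheel '[{"delta_rot":[0,0,0],"xyz":[0,0.3,0],"hand":1},{"delta_rot":[0,0,0],"xyz":[0,0.6,0],"hand":1},{"delta_rot":[0,0,0],"xyz":[0,0.8,0],"hand":1},{"delta_rot":[0,0,0],"xyz":[0,0.8,0],"hand":1},{"delta_rot":[0,0,0],"xyz":[0,0.8,0],"hand":1}]' | head -1
python3 -c "
from h import *
st()"
```

```text
time_s: 27.28
t 27.27 bed mm [-84.8 106.4  90. ] yaw -90.08 Fbed [ 1.9  8.7 -0.8] open 0.17 grip 30.0
```

Locked between 106.5 and 108.9 mm, so the pin is home. I'll ease to mid-play, release and rise.

```bash
python3 -m handwheel '[{"delta_rot":[0,0,0],"xyz":[0,-0.6,0],"hand":1},{"delta_rot":[0,0,0],"xyz":[0,-1.2,0],"hand":1},{"delta_rot":[0,0,0],"xyz":[0,-1.8,0],"hand":1},{"delta_rot":[0,0,0],"xyz":[0,-2.4,0],"hand":1},{"delta_rot":[0,0,0],"xyz":[0,-2.6,0],"hand":1}]' | head -1
python3 -c "
from h import *
st()"
python3 -m handwheel '[{"delta_rot":[0,0,0],"xyz":[0,0,0],"hand":0.5},{"delta_rot":[0,0,0],"xyz":[0,0,0],"hand":0.2},{"delta_rot":[0,0,0],"xyz":[0,0,0],"hand":0},{"delta_rot":[0,0,0],"xyz":[0,0,0],"hand":0},{"delta_rot":[0,0,0],"xyz":[0,0,-5],"hand":0}]' | head -1
python3 -m handwheel '[{"delta_rot":[0,0,0],"xyz":[0,0,-15],"hand":0},{"delta_rot":[0,0,0],"xyz":[0,0,-35],"hand":0},{"delta_rot":[0,0,0],"xyz":[0,0,-60],"hand":0},{"delta_rot":[0,0,0],"xyz":[-20,0,-85],"hand":0},{"delta_rot":[0,0,0],"xyz":[-40,0,-100],"hand":0}]' | head -1
python3 - <<'E'
from h import *
import cv2
st()
im=vision.capture("scene"); 
b=cv2.imread("pics/scene0.png")[180:230,275:325]; 
c=cv2.hconcat([cv2.resize(b,(400,400),interpolation=cv2.INTER_CUBIC),cv2.resize(im[185:235,305:355,::-1],(400,400),interpolation=cv2.INTER_CUBIC)])
cv2.imwrite("pics/k6.png",c)
E
```

```text
time_s: 27.9
t 27.9 bed mm [-84.7 106.7  90. ] yaw -89.97 Fbed [-0.3 -4.2 -2.7] open 0.171 grip 30.0
time_s: 28.52
time_s: 29.15
t 29.15 bed mm [-124.6  107.5  196.5] yaw -90.0 Fbed [0.4 0.5 0.3] open 0.504 grip 0.0
```

View pics/k6.png

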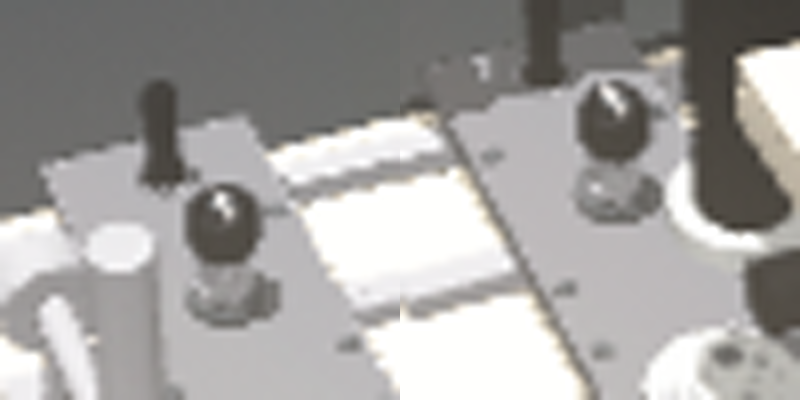

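The knob sits as low on its sleeve as at the start (60 px from knob bottom to sleeve base in both halves, about 72 when riding). The flange is seated under the lens and the hand is clear.

```bash
python3 -c "
from rig import workorder
print(workorder.hand_in())"
```

```text
the job is handed in; nothing more can be done
None
```

The carriage is locked at the lens station with the pin home at about y = +107.7 mm, the flange is seated under the lens, the hand is clear of everything, and the job was handed in at about 29 s.

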